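# Set the sliding pipe ring to its mark and hold a conduit through both rings

## Robot

A 6-joint arm with a two-finger parallel gripper is mounted at the origin on the work surface. World frame = base frame: x ahead of the robot, y to its left, z up, the work surface at z = 0. Lengths are in m, angles in degrees, forces in N, time in s.
With the tool pointing down it reaches from about 0.4 to 0.825 m from the base axis. Payload 7 kg.
Tool frame: the origin (TCP) lies at the very end of the fingers, on their centre line; the grasp point (between the pads) lies 19 mm behind it; z points along the fingers, y is the direction in which the jaws open and shut (so a half turn about z gives the same grasp; the last joint's range is limited). The gripper opens to 88 mm and grips with 3 to 60 N. Pads are 19 mm wide; open, the fingers measure 130 mm over their backs; the gripper's body (78 mm by 193 mm) begins 47 mm behind the grasp point.
Start: joints at [-51.045, 20.546, 0.682, 0, -70.136, -16.507], TCP at [0.258, -0.624, 0.227] pointing down, gripper open.
Joint ranges: [-176.03, 176.03], [-82.01, 121.73], [-58.28, 71.71], [-173.87, 95.51], [-174.79, -0.11], [-173.66, 173.66]. Speed limits (degrees/s): [136.94, 136.94, 172.46, 180, 180, 180].

## Interface

Orientations are given as [roll, pitch, yaw] about the fixed x, y, z axes, in that order (R = Rz(yaw) Ry(pitch) Rx(roll)).
In Python, from plant import ctrl gives the robot as it stands.
- The arm moves only by the tool move_arm, never from a script. Its argument "increments" is a list of rows, each a list of 2 entries, a list of its own where there are three numbers: the shift along the world's x, y, z in mm, then the turn about the world's z in rad. A call has exactly 8 rows; each row shifts and turns the pose as measured when the row begins; what a row does not reach is not made up. A row lasts 1/10 s, in which the tool goes at most 50 mm and 8.59 degrees, less where a joint would pass 70% of its speed; a pose out of reach is approached as far as the arm can. A call with a gripper value outside its range is refused whole. "jaw" is the gripper command: -1 is shut, 1 is fully open, values between are in proportion, set as the call begins (left out, the last holds). The fingers move at their own pace and stop on an object; the grip force is fixed at half the most. Time passes only in rows, so rows that do not move let the fingers close, or fill a call up. It gives the time, the measured TCP pose, the force and the opening at its end, in the units of the state.
- ctrl.get_obs(): the state, without advancing time (a new reading comes with each control period).
- ctrl.snapshot(name): name is "scene" or "top" or "wrist"; returns a dict with "color" (420x560x3 uint8, red, green, blue), "fx", "fy", "cx", "cy" (pixels), "R" (3x3) and "t" (3): a world point X has camera coordinates R X + t. Camera axes: x right, y down, z forward; pixel columns grow to the right and rows downward; lengths in m; the calibration is good to about 2 mm. A picture is of the moment at which its call begins. There is no depth.
- ctrl.close_job(): hands the job in, once; it reports no verdict.
The state is a dict: "clock": time; "joint_pos": joint angles; "qvel": joint speeds; "tau": joint torques, N m; "tool_pos": TCP position; "orientation": TCP orientation; "force": force on the tool from outside, world axes, zero at the start; "moment": the same for the moment, N m; "opening": finger opening in m.
Only numpy, scipy, OpenCV 4.12 (cv2) and the standard library are available. Lean on these libraries where they do the work, as an engineer would, in place of code of your own. Each camera call takes 0.05 s, during which the arm holds its last target.

## Task

On the practice panel, slide the sliding pipe ring along its channel to stand over the pencil line on the masking tape, then take the steel conduit from its rest and thread it through the fixed ring first and on through the sliding ring, until about 2 to 3 cm of it sticks out beyond the sliding ring. Leave the sliding ring on its line and the other things on the bench where they are. Finish holding the conduit still in the gripper, its weight in your grip and not leaning on the rings, ready for a workmate to do up the ring screws.

Things in the scene. Friction and masses are not known exactly. Their poses are not given: they have to be found in the camera images.
- panel: Fixed plywood panel 150 (x) x 400 (y) x 18 mm on the bench; origin at the centre of its underside. A slotted steel channel 41 mm wide (top 39 mm above the bench) runs along its middle, along its y axis, which points to the robot's left within 0.16 rad. Two equal pipe rings stand on it on upright 10 mm studs with 40 mm square feet, both bores on one line along y, 100 mm above the bench.
- near_bore (a point): Bore centre of the fixed ring, on the robot's right, 120 mm along -y from the panel's centre. y = bore axis, as the panel's y. Bore 27 mm diameter, flared to 33 mm in the outer 4 mm of both mouths; ring 24 mm long (12 mm each side of this point), 36 mm outer diameter. Two clamp ears, 16 mm long along the bore, reach 32 mm to each side (x), their screws 8.5 mm above the centre.
- far_bore (a point): Bore centre of the sliding ring, on the robot's left; same shape, size and height as the fixed one, axes as the panel's. It can be gripped from above across its two end faces (24 mm apart along the channel), or pushed along.
- far_hanger (a joint): Position of the sliding ring along the channel, m, 0 to 0.12, growing along the panel's +y (away from the fixed ring). The bore centres are 80 mm plus this value apart. It starts 35 to 105 mm farther out than the mark, slides with about 7 N of friction and stays where it is left.
- mark: Strip of pale masking tape on the plywood on both sides of the channel, 24 mm wide, with a dark pencil line along its middle, square to the channel (its x). Origin on the panel's top face, mid-channel, on the line; axes as the panel's. The sliding ring is on its line when its bore centre is straight above it: 88 to 125 mm from the fixed ring's bore centre.
- conduit: Straight round steel conduit (tube with open dark ends), 21 mm outer diameter, 420 mm long, about 0.45 kg; origin at its middle, on its axis; its long axis is its own y axis (ends at y = -210 and +210 mm). Both ends alike. It starts level, its axis 50 mm above the bench, lying loose in the rest's two V notches.
- rest: Fixed wooden rest on the robot's right: base board 75 x 300 x 12 mm with two V-notched blocks 64 mm wide, 30 mm long, tops 49 mm above the bench, centred 120 mm either side of the middle along its y axis. Origin at the centre of its underside. Between the blocks the space under the conduit is free down to the base board.
- lampholder: Bystander: black round lampholder base, 80 mm diameter, with a copper screw shell, 53 mm high over all; origin at the centre of its underside. Leave alone.
- switch: Bystander: white rocker switch in a zinc mounting strap 42 x 118 mm, about 37 mm high; origin at the centre of its underside. Leave alone.
- outlet_box: Bystander: open square zinc steel outlet box 92 x 92 x 44 mm; origin at the centre of its underside. Leave alone.
- screwdriver: Bystander: screwdriver with a grey handle, 200 mm long, 26 mm high, lying along its own x axis; origin under its middle. Leave alone.

How it is judged:
By the outcome, as a careful person would: the job done as asked, in the order asked, and still so for the second after the job is handed in, while the arm keeps its last pose, push and grip.
It also fails if it takes over 64 s, if anything falls off the work surface, if the arm or the gripper's body presses on something with over 40 N, if the wrist force passes 120 N, or if a joint passes its speed limit or range.

## Working session

There is one attempt and no reset: what is moved stays moved. The work goes in short steps, Python scripts to look and compute and a tool call to move; the robot and the scene stay as the last step left them, time stands still between calls to the robot, and variables do not carry over. Pictures are saved under pics/ and viewed, and the job is handed in when it is done.

Besides the shell and the picture viewer there is one more tool, called after "Request:" as a command line: name --argument value ..., lists and objects as JSON in quotes. move_arm: Moves the arm, as the interface text tells. Its arguments: {"type":"object","properties":{"increments":{"type":"array","items":{"type":"array"}},"jaw":{"type":"number"}},"required":["increments"]}

```bash
mkdir -p pics; ls; python3 - <<'E'
from plant import ctrl
import cv2
print(ctrl.get_obs())
for n in ["scene","top","wrist"]:
    s=ctrl.snapshot(n); cv2.imwrite(f"pics/{n}0.png",s["color"][:,:,::-1])
    print(n,s["fx"],s["fy"],s["cx"],s["cy"],s["R"],s["t"])
E
```

```text
pics
{'clock': 0.0, 'joint_pos': array([-5.10450649e+01,  2.05911442e+01,  6.33129028e-01, -1.98892051e-02,
       -7.01369979e+01, -1.65070481e+01]), 'qvel': array([ 0.02652085, -0.0113144 ,  0.00245129, -0.02867473, -0.04665138,
        0.04481288]), 'tau': array([-1.32376204e-03, -5.82716453e+01,  2.93060696e+01,  6.99703708e+00,
        6.89007895e-03, -1.94962754e-04]), 'tool_pos': array([ 0.25752356, -0.62340034,  0.22562182]), 'orientation': array([ 1.79903590e+02, -9.07246204e-03, -1.57558879e+02]), 'force': array([ 0.31404728, -0.6900076 ,  0.31275177]), 'moment': array([ 0.01813515, -0.03571062,  0.00238141]), 'opening': 0.08797390304510089}
scene 386.00150972668865 386.00150972668865 280.6690019405884 205.3582325167233 [[-0.84186417  0.53947327  0.01527447]
 [ 0.39897816  0.64117755 -0.65552099]
 [-0.3634297  -0.54576546 -0.75502246]] [ 0.45389921 -0.22230122  1.49451231]
top 390.2064182152961 390.2064182152961 281.491885526797 207.47487719781816 [[ 0.0226676  -0.99966701  0.01233077]
 [-0.99838372 -0.02327802 -0.05184665]
 [ 0.05211643 -0.0111356  -0.99857893]] [0.04991893 0.57956487 1.14324235]
wrist 291.4743802196217 291.4743802196217 280.3447299082261 207.29899220208526 [[-0.3819363   0.92418803  0.00106683]
 [ 0.88532371  0.36554324  0.28736748]
 [ 0.26519162  0.11070056 -0.95781981]] [ 0.67461234 -0.03605512  0.3905529 ]
```

View pics/top0.png

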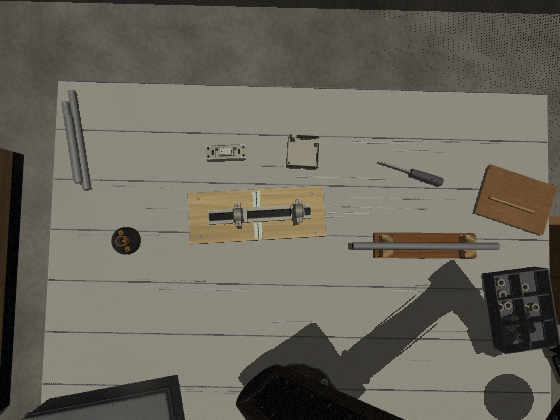

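View pics/scene0.png

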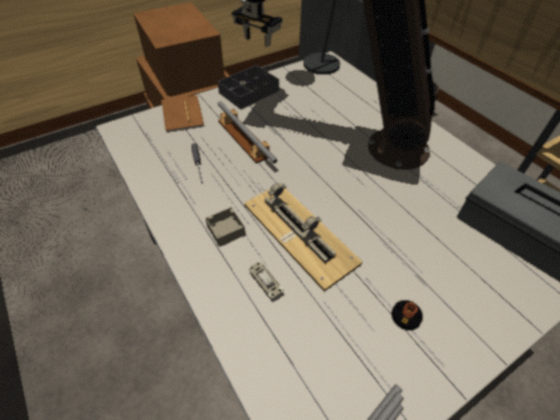

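View pics/wrist0.png

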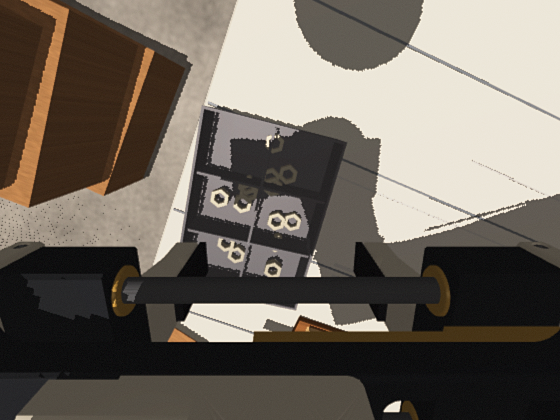

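```bash
cat > h.py <<'E'
import numpy as np, cv2
from plant import ctrl
def K(s): return np.array([[s["fx"],0,s["cx"]],[0,s["fy"],s["cy"]],[0,0,1]])
def ray(s,uv):
    R=np.array(s["R"]);t=np.array(s["t"]); d=R.T@np.array([(uv[0]-s["cx"])/s["fx"],(uv[1]-s["cy"])/s["fy"],1]); return -R.T@t,d
def onz(s,uv,z):
    c,d=ray(s,uv); return c+d*(z-c[2])/d[2]
def proj(s,X):
    p=np.array(s["R"])@np.array(X)+np.array(s["t"]); return s["cx"]+s["fx"]*p[0]/p[2], s["cy"]+s["fy"]*p[1]/p[2]
def tri(s1,u1,s2,u2):
    c1,d1=ray(s1,u1);c2,d2=ray(s2,u2);d1/=np.linalg.norm(d1);d2/=np.linalg.norm(d2)
    ab=np.linalg.lstsq(np.c_[d1,-d2],c2-c1,rcond=None)[0]; p=c1+ab[0]*d1;q=c2+ab[1]*d2
    return (p+q)/2,np.linalg.norm(p-q)
def save(n,s,box=None,k=1):
    im=s["color"][:,:,::-1]
    if box: im=im[box[1]:box[3],box[0]:box[2]]
    cv2.imwrite(f"pics/{n}.png",cv2.resize(im,None,fx=k,fy=k,interpolation=cv2.INTER_CUBIC))
E
python3 - <<'E'
from h import *
import pickle
s=ctrl.snapshot("top");c=ctrl.snapshot("scene"); pickle.dump((s,c),open("s0.pkl","wb"))
save("t1",s,(180,180,340,250),5); save("t2",s,(340,220,510,270),4.7); save("c1",c,(200,90,370,290),3)
print(proj(s,[.258,-.624,.227]),-s["R"].T@s["t"],-c["R"].T@c["t"])
E
```

```text
(np.float64(565.6670604178216), np.float64(342.71541257652757)) [0.51791488 0.07612412 1.17105068] [1.01396498 0.71332125 0.97573418]
```

View pics/t1.png

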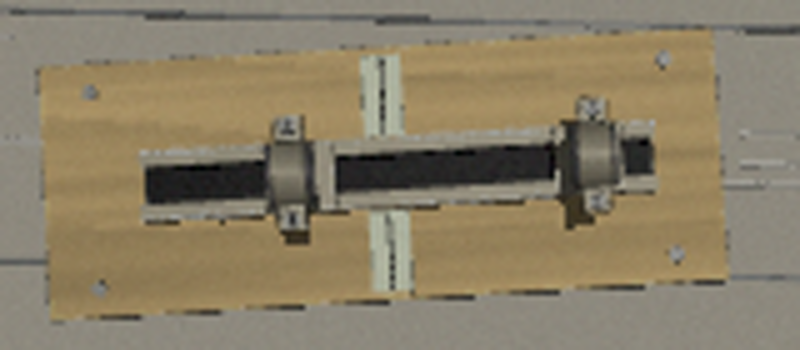

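View pics/t2.png

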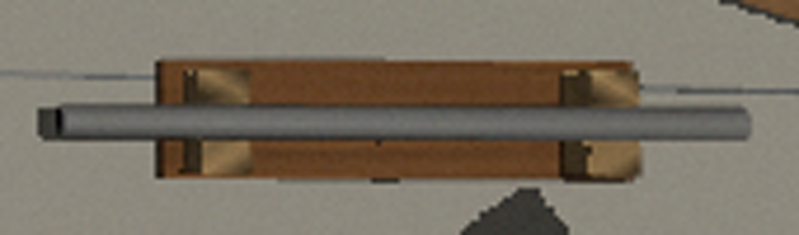

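View pics/c1.png

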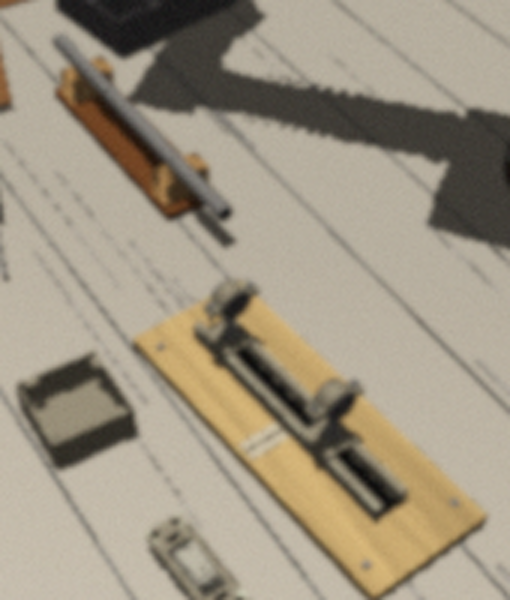

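```bash
python3 - <<'E'
from h import *
import pickle
s,c=pickle.load(open("s0.pkl","rb"))
im=s["color"]; hsv=cv2.cvtColor(im,cv2.COLOR_RGB2HSV)
for n,(u,v) in dict(wood=(200,200),tape=(253,198),bench=(220,120),rest=(420,238),cond=(420,246)).items(): print(n,hsv[v,u])
m=cv2.inRange(hsv,(12,60,90),(28,255,255)); m[:180]=0;m[255:]=0;m[:,:180]=0;m[:,335:]=0
m=cv2.morphologyEx(m,cv2.MORPH_CLOSE,np.ones((25,25)))
ct=max(cv2.findContours(m,cv2.RETR_EXTERNAL,cv2.CHAIN_APPROX_NONE)[0],key=cv2.contourArea)[:,0,:]
P=np.array([onz(s,p,.018)[:2] for p in ct])*1000
r=cv2.minAreaRect(P.astype(np.float32)); print("panel",r, cv2.boxPoints(r))
# tape
m=cv2.inRange(hsv,(30,0,150),(90,60,255)); m[:190]=0;m[240:]=0;m[:,:245]=0;m[:,270:]=0
print(cv2.connectedComponentsWithStats(m)[2:])
# pixels by hand from crop t1 (x5) : 
f=lambda x,y:( (x+.5)/5+180-.5,(y+.5)/5+180-.5)
for n,p,z in [("line top a",(382,60),.018),("line top b",(383,132),.018),("line bot a",(390,215),.018),("line bot b",(394,288),.018)]:
    print(n,onz(s,f(*p),z))
# ring ear tops z ~ .1085+?
for n,p in [("far ear up",(288,125)),("far ear dn",(293,220)),("fix ear up",(592,107)),("fix ear dn",(599,200))]: print(n,onz(s,f(*p),.112))
g=lambda x,y:((x+.5)/4.7+340-.5,(y+.5)/4.7+220-.5)
for p in [(60,122),(748,124)]: print("cond",onz(s,g(*p),.05))
gray=cv2.cvtColor(im,cv2.COLOR_RGB2GRAY)
for u in (380,420,460): print(gray[236:258,u], hsv[236:258,u,1])
E
```

```text
wood [ 21 101 161]
tape [ 35  32 177]
bench [ 23  30 143]
rest [ 14 161  95]
cond [ 15   9 117]
panel ((556.6018676757812, 137.60211181640625), (150.39923095703125, 400.6844177246094), 4.7739481925964355) [[464.98975 330.99084]
 [498.33655 -68.30354]
 [648.214   -55.78662]
 [614.8672  343.50775]]
(array([[     0,      0,    560,    420, 235006],
       [   252,    191,      4,     16,     47],
       [   257,    191,      4,     17,     50],
       [   263,    207,      1,      1,      1],
       [   266,    220,      1,      1,      1],
       [   254,    223,      4,     15,     46],
       [   258,    222,      4,     16,     49]], dtype=int32), array([[279.51859101, 209.49624265],
       [253.82978723, 198.72340426],
       [258.08      , 198.82      ],
       [263.        , 207.        ],
       [266.        , 220.        ],
       [255.56521739, 229.97826087],
       [259.89795918, 229.36734694]]))
line top a [0.62342181 0.13985266 0.018     ]
line top b [0.5807162  0.13814841 0.018     ]
line bot a [0.53176668 0.13274418 0.018     ]
line bot b [0.48886062 0.12927959 0.018     ]
far ear up [0.57819826 0.184728   0.112     ]
far ear dn [0.5267329  0.18055242 0.112     ]
fix ear up [0.59187666 0.01979273 0.112     ]
fix ear dn [0.54136403 0.01495408 0.112     ]
cond [ 0.47176912 -0.14217062  0.05      ]
cond [ 0.4798964  -0.56495007  0.05      ]
[ 44  46  44  46  47  44  62  89 103 113 113  97  79  45  40  41  41  46
  47  41  37  82] [132 125 127 100 107 127  31   9  10   9   9  10  19  57 130 138 125 118
 111 142 136 148]
[ 73  69  69  70  70  74  63  85  98 107 115 101  82  48  37  72  66  66
  71  76  74  73] [155 167 161 163 180 156 104   6  13  14   9  13   9  36 138 161 163 163
 160 158 154 157]
[ 48  47  49  47  49  49  46  77  96 106 106 104  89  67  48  45  48  44
  46  42  39  25] [117 130 128 125 121 119  97  13  13  14  10  10   9   8 127 118 119 137
 125 151 147 158]
```

Request:
move_arm --increments '[[[16,45,0],-0.02],[[16,45,0],-0.02],[[16,45,0],-0.02],[[16,45,0],-0.02],[[16,45,0],-0.02],[[16,45,0],-0.02],[[16,45,0],-0.02],[[16,45,0],-0.02]]' --jaw 1

```text
clock: 1.05
tool_pos: [0.3849, -0.2555, 0.2227]
orientation: [179.8, -0.1, -167.6]
force: [1.2, -0.7, 0.4]
opening: 0.0875
```

Request:
move_arm --increments '[[[17,44,0],-0.02],[[17,44,0],-0.02],[[17,44,0],-0.02],[[17,44,0],-0.02],[[17,44,0],-0.02],[[17,44,0],-0.02],[[17,44,0],-0.01],[[17,44,0],0]]'

```text
clock: 1.85
tool_pos: [0.5228, 0.1131, 0.226]
orientation: [179.8, 0.4, -175.3]
force: [2.0, 0.0, 0.6]
opening: 0.0877
```

Request:
move_arm --increments '[[[16,42,0],0],[[16,30,0],0],[[0,0,0],0],[[0,0,0],0],[[0,0,0],0],[[0,0,0],0],[[0,0,0],0],[[0,0,0],0]]'

```text
clock: 2.65
tool_pos: [0.5556, 0.1916, 0.2252]
orientation: [179.8, 0.4, -175.1]
force: [-0.5, -0.1, -0.2]
opening: 0.0879
```

```bash
python3 - <<'E'
from h import *
import pickle
s=ctrl.snapshot("wrist");o=ctrl.get_obs(); pickle.dump((s,o),open("w1.pkl","wb")); save("w1",s)
print(o["tool_pos"],o["orientation"],o["force"],-s["R"].T@s["t"])
E
```

```text
[0.55565319 0.19158032 0.22525185] [ 179.76042495    0.3751052  -175.06876524] [-0.31128678 -0.1233173   0.29719929] [0.47737781 0.18409311 0.38264935]
```

View pics/w1.png

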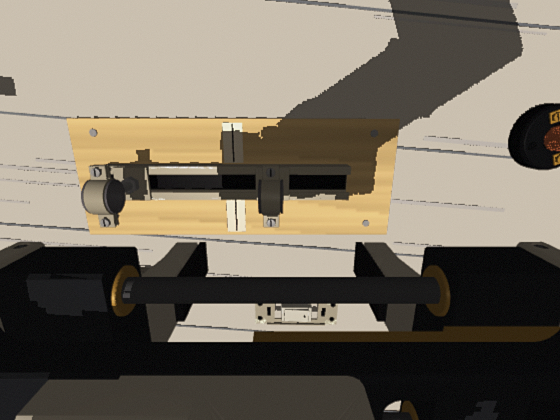

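```bash
python3 - <<'E'
from h import *
import pickle
s,o=pickle.load(open("w1.pkl","rb"))
print(proj(s,o["tool_pos"]))
save("w1c",s,(60,110,410,245),2.28)
hsv=cv2.cvtColor(s["color"],cv2.COLOR_RGB2HSV)
m=cv2.inRange(hsv,(12,70,60),(28,255,255)); m[:100]=0;m[240:]=0;m[:,410:]=0
m=cv2.morphologyEx(m,cv2.MORPH_CLOSE,np.ones((25,25)))
ct=max(cv2.findContours(m,cv2.RETR_EXTERNAL,cv2.CHAIN_APPROX_NONE)[0],key=cv2.contourArea)[:,0,:]
P=np.array([onz(s,p,.018)[:2] for p in ct])*1000
r=cv2.minAreaRect(P.astype(np.float32)); print("panel",r, cv2.boxPoints(r))
for v in (128,140,150,205,215,225):
    g=cv2.cvtColor(s["color"],cv2.COLOR_RGB2GRAY)[v,215:250]; print(v,g)
E
```

```text
(np.float64(280.63107531188143), np.float64(255.8612450878031))
panel ((556.3636474609375, 135.29153442382812), (150.2659149169922, 399.3678283691406), 4.861968517303467) [[464.57672 327.889  ]
 [498.42535 -70.04181]
 [648.1506  -57.30594]
 [614.30194 340.62488]]
128 [184 186 185 185 184 184 178 177 239 236 234 234 234 235 238 239 187  54
 142 244 239 239 239 239 238 238 232 185 180 183 184 183 181 183 183]
140 [177 178 180 182 169  77  55  64  82  81  83  83  81  81  81  85  78  26
  42  84  82  82  83  82  81  84  80  74  65  62  62  66  64  64  64]
150 [178 177 178 181 183 183 173  70  70  81  81  80  81  79  82  81  81  51
  29  82  83  82  82  81  81  83  82  80  69  65  63  64  65  64  65]
205 [200 201 200 200 201 203 199 200 202 202 188 147 232 231 229 229 229 229
 234 228  73 113 240 234 229 230 228 230 230 224 177 197 203 199 199]
215 [193 191 192 191 194 195 191 192 192 193 191 197 222 229 227 228 228 228
 230 231 164 106 235 232 228 227 228 227 230 229 210 194 195 195 195]
225 [201 200 203 203 203 203 202 203 204 204 202 186 142 229 228 227 225 227
 226 231 222  83 144 236 230 227 226 227 228 222 196 196 197 198 198]
```

View pics/w1c.png

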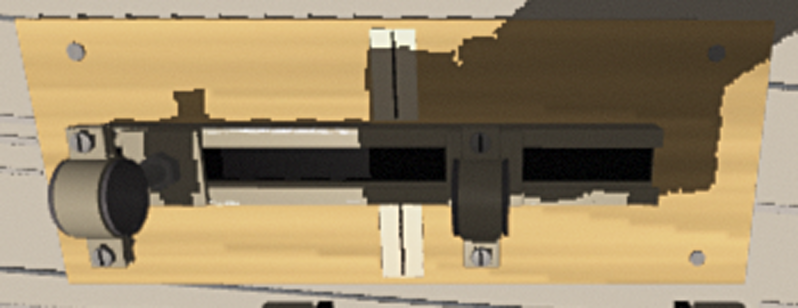

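```bash
python3 - <<'E'
from h import *
import pickle
s,o=pickle.load(open("w1.pkl","rb"))
c=np.array([.5564,.1353]); a=np.radians(4.82); yd=np.array([-np.sin(a),np.cos(a)]);xd=np.array([np.cos(a),np.sin(a)])
def rep(n,p,z):
    P=onz(s,p,z)[:2]; print(n,P.round(4),"panel",(xd@(P-c)).round(4),(yd@(P-c)).round(4))
for p in [(232.2,128),(232.3,140),(232.6,150),(235.3,205),(235.6,215),(236.3,225)]: rep("line",p,.018)
f=lambda x,y:((x+.5)/2.28+60-.5,(y+.5)/2.28+110-.5)
for p in [(481,143),(481,256),(83,143),(104,256)]: rep("ear",f(*p),.1085);rep("  .113",f(*p),.113)
E
```

```text
line [0.4941 0.1285] panel -0.0626 -0.0016
line [0.5083 0.1291] panel -0.0485 -0.0021
line [0.5203 0.13  ] panel -0.0364 -0.0023
line [0.5908 0.1362] panel 0.0344 -0.002
line [0.6045 0.1371] panel 0.0481 -0.0022
line [0.6185 0.1386] panel 0.0622 -0.0019
ear [0.5275 0.1802] panel -0.025 0.0471
  .113 [0.5267 0.1802] panel -0.0258 0.0473
ear [0.5774 0.184 ] panel 0.025 0.0468
  .113 [0.5757 0.184 ] panel 0.0234 0.0469
ear [0.5417 0.0155] panel -0.0247 -0.1181
  .113 [0.5406 0.0183] panel -0.0255 -0.1153
ear [0.5914 0.0197] panel 0.0251 -0.1181
  .113 [0.5895 0.0224] panel 0.0235 -0.1153
```

Request:
move_arm --increments '[[[-3,-9,-20],0],[[0,0,-30],0],[[0,0,-30],0],[[0,0,-30],0],[[0,0,-22],0],[[0,0,0],0],[[0,0,0],0],[[0,0,0],0]]'

```text
clock: 3.5
tool_pos: [0.5542, 0.1804, 0.0944]
orientation: [179.6, 0.8, -175.2]
force: [0.1, -0.2, 0.8]
opening: 0.0875
```

Close partly onto the ring.

Request:
move_arm --increments '[[[-1,2,-4],0],[[0,0,0],0],[[0,0,0],0],[[0,0,0],0],[[0,0,0],0],[[0,0,0],0],[[0,0,0],0],[[0,0,0],0]]' --jaw -1

```text
clock: 4.3
tool_pos: [0.5552, 0.184, 0.0945]
orientation: [179.4, 1.2, -175.2]
force: [0.6, -0.1, 0.6]
opening: 0.029
```

Request:
move_arm --increments '[[[0,0,0],0],[[0,0,0],0],[[0,0,0],0],[[0,0,0],0],[[0,0,0],0],[[0,0,0],0],[[0,0,0],0],[[0,0,0],0]]'

```text
clock: 5.1
tool_pos: [0.5552, 0.1832, 0.0944]
orientation: [179.4, 1.2, -175.2]
force: [-0.2, -0.4, 0.5]
opening: 0.0222
```

```bash
python3 - <<'E'
from h import *
s=ctrl.snapshot("scene");w=ctrl.snapshot("wrist");o=ctrl.get_obs(); save("c2",s,(220,130,400,270),4);save("w2",w)
print(o["tool_pos"],o["opening"],o["force"])
E
```

```text
[0.5551773  0.18325458 0.09441588] 0.02152314397906322 [-0.5563617  -1.10843588  0.60625663]
```

View pics/c2.png

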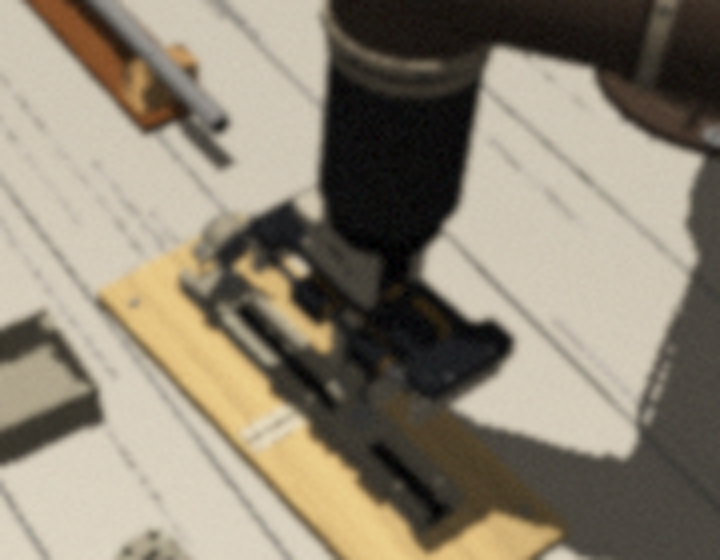

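View pics/w2.png

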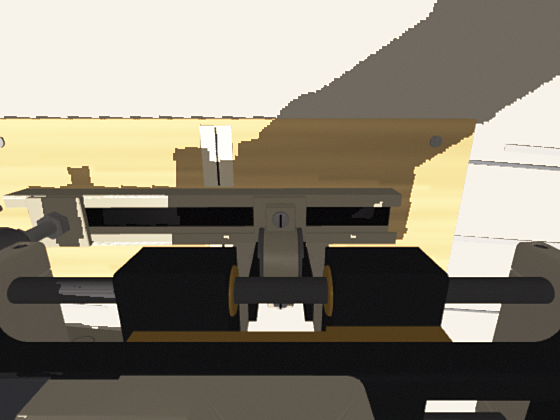

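Request:
move_arm --increments '[[[0,-7,0],0],[[0,-7,0],0],[[0,-7,0],0],[[0,-7,0],0],[[1,-7,0],0],[[1,-7,0],0],[[0,0,0],0],[[0,0,0],0]]'

```text
clock: 6.0
tool_pos: [0.5581, 0.1496, 0.0945]
orientation: [178.7, 1.5, -175.1]
force: [0.0, -0.2, -1.1]
opening: 0.0219
```

```bash
python3 - <<'E'
from h import *
import pickle
w=ctrl.snapshot("wrist");o=ctrl.get_obs(); save("w3",w);pickle.dump((w,o),open("w3.pkl","wb"))
print(o["tool_pos"],o["orientation"],o["opening"],o["force"])
E
```

```text
[0.55812388 0.14966551 0.09443565] [ 178.65833451    1.52892264 -175.09363013] 0.022028848910094028 [-0.2471343  -1.81042679  0.50972843]
```

View pics/w3.png

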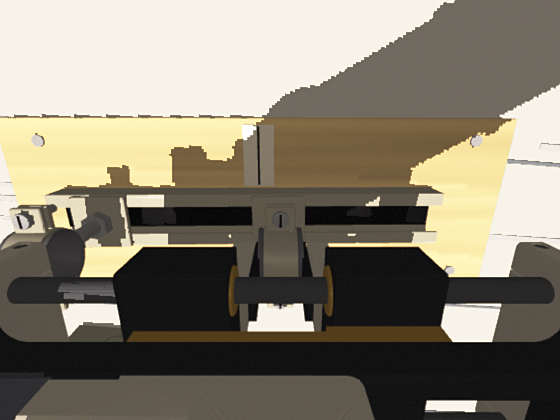

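Request:
move_arm --increments '[[[0,-6,0],0],[[0,-6,0],0],[[0,-6,0],0],[[0,0,0],0],[[0,0,0],0],[[0,0,0],0],[[0,0,0],0],[[0,0,0],0]]'

```text
clock: 6.85
tool_pos: [0.5594, 0.1357, 0.0944]
orientation: [178.4, 1.7, -175.0]
force: [-0.1, -0.8, 1.2]
opening: 0.0218
```

```bash
python3 - <<'E'
from h import *
import pickle
w=ctrl.snapshot("wrist");o=ctrl.get_obs(); save("w4",w,(180,110,380,260),4);pickle.dump((w,o),open("w4.pkl","wb"))
print(o["tool_pos"],o["orientation"],o["opening"],o["force"])
E
```

```text
[0.55936683 0.13570062 0.09442026] [ 178.38144632    1.73062778 -175.03158569] 0.021901590002607618 [-0.06852563 -0.0939238   1.03927668]
```

View pics/w4.png

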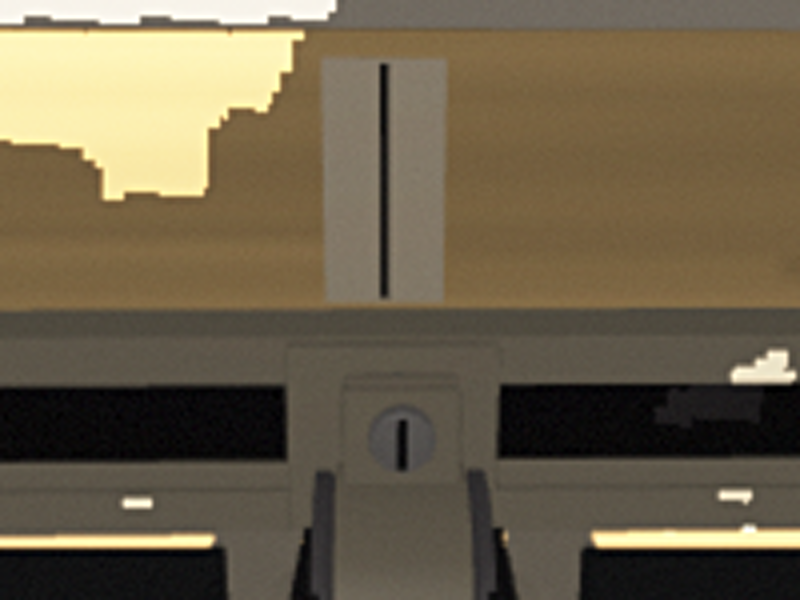

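```bash
cat > m.py <<'E'
from h import *
import pickle,sys
c=np.array([.5564,.1353]); a=np.radians(4.82); yd=np.array([-np.sin(a),np.cos(a)]);xd=np.array([np.cos(a),np.sin(a)])
def rep(s,n,p,z):
    P=onz(s,p,z)[:2]; print(n,P.round(4),"panel",(xd@(P-c)).round(4),(yd@(P-c)).round(4))
E
python3 - <<'E'
from m import *
s,o=pickle.load(open("w4.pkl","rb"))
print(-s["R"].T@s["t"])
f=lambda x,y:((x+.5)/4+180-.5,(y+.5)/4+110-.5)
rep(s,"line",f(384,70),.018);rep(s,"line",f(384,295),.018)
rep(s,"screw",f(402,440),.1085);rep(s,"footL",f(287,400),.042);rep(s,"footR",f(499,400),.042)
rep(s,"ringL",f(333,480),.115);rep(s,"ringR",f(470,480),.115)
E
```

```text
[0.47775207 0.12401603 0.24992677]
line [0.4899 0.1279] panel -0.0669 -0.0018
line [0.5341 0.1315] panel -0.0225 -0.0019
screw [0.5312 0.1325] panel -0.0254 -0.0007
footL [0.5499 0.1142] panel -0.0082 -0.0204
footR [0.5468 0.1541] panel -0.008 0.0195
ringL [0.5347 0.124 ] panel -0.0226 -0.0095
ringR [0.5334 0.1411] panel -0.0224 0.0077
```

Request:
move_arm --increments '[[[0,-3,0],0],[[0,0,0],0],[[0,0,0],0],[[0,0,0],0],[[0,0,0],0],[[0,0,0],0],[[0,0,0],0],[[0,0,0],0]]'

```text
clock: 7.7
tool_pos: [0.5596, 0.1337, 0.0944]
orientation: [178.3, 1.8, -175.0]
force: [-0.3, -0.1, 0.2]
opening: 0.0218
```

```bash
python3 - <<'E'
from h import *
import pickle
w=ctrl.snapshot("wrist");o=ctrl.get_obs(); save("w5",w,(180,110,380,260),4);pickle.dump((w,o),open("w5.pkl","wb"))
print(o["tool_pos"],o["orientation"],o["opening"],o["force"])
E
```

```text
[0.55954302 0.13368908 0.09441702] [ 178.30298537    1.77432221 -175.02289359] 0.021708526098120223 [-0.23547176 -0.54781582 -0.08617957]
```

View pics/w5.png

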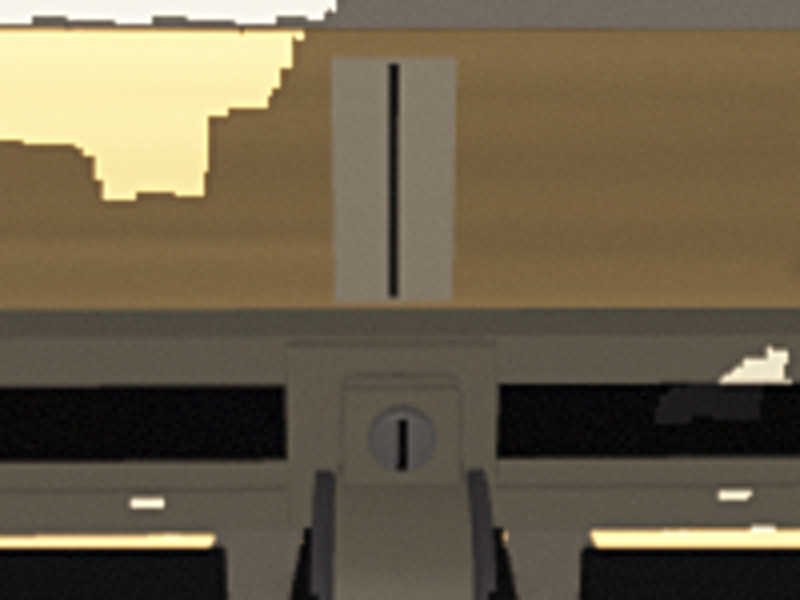

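```bash
python3 - <<'E'
from m import *
s,o=pickle.load(open("w5.pkl","rb"))
f=lambda x,y:((x+.5)/4+180-.5,(y+.5)/4+110-.5)
rep(s,"line",f(393.5,70),.018);rep(s,"line",f(393.5,295),.018)
rep(s,"screw",f(402,440),.1085);rep(s,"footL",f(287,400),.042);rep(s,"footR",f(498,400),.042)
E
```

```text
line [0.49   0.1278] panel -0.0668 -0.0019
line [0.5342 0.1316] panel -0.0225 -0.0018
screw [0.5313 0.1305] panel -0.0254 -0.0027
footL [0.5501 0.1123] panel -0.0082 -0.0224
footR [0.547 0.152] panel -0.0079 0.0174
```

Request:
move_arm --increments '[[[0,2,0],0],[[0,0,0],0],[[0,0,0],0],[[0,0,0],0],[[0,0,0],0],[[0,0,0],0],[[0,0,0],0],[[0,0,0],0]]' --jaw -0.2

```text
clock: 8.55
tool_pos: [0.5594, 0.1355, 0.0943]
orientation: [178.3, 1.8, -175.0]
force: [-0.2, -0.6, 0.2]
opening: 0.035
```

```bash
python3 - <<'E'
from h import *
import pickle
w=ctrl.snapshot("wrist");o=ctrl.get_obs(); save("w6",w,(180,110,380,260),4);pickle.dump((w,o),open("w6.pkl","wb"))
print(o["tool_pos"],o["orientation"],o["opening"],o["force"])
E
```

```text
[0.55940178 0.13548195 0.09429129] [ 178.31365248    1.75694692 -175.04019287] 0.03472975095956924 [-0.83389758  1.40856523 -0.34024095]
```

View pics/w6.png

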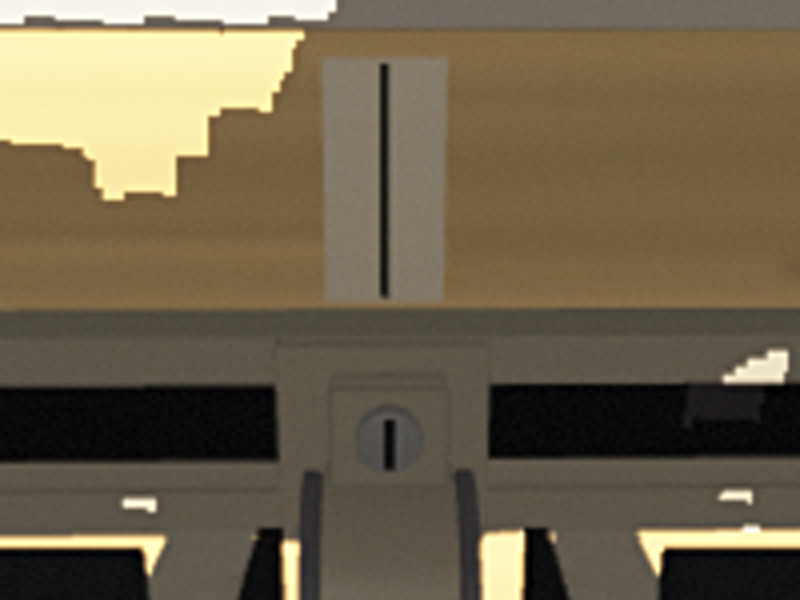

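```bash
python3 - <<'E'
from m import *
s,o=pickle.load(open("w6.pkl","rb"))
f=lambda x,y:((x+.5)/4+180-.5,(y+.5)/4+110-.5)
rep(s,"line",f(384,70),.018);rep(s,"line",f(384,295),.018)
rep(s,"screw",f(389,440),.1085);rep(s,"footL",f(276.5,400),.042);rep(s,"footR",f(489,400),.042)
E
```

```text
line [0.49   0.1278] panel -0.0668 -0.0019
line [0.5341 0.1314] panel -0.0225 -0.002
screw [0.5313 0.1306] panel -0.0254 -0.0025
footL [0.5501 0.1122] panel -0.0082 -0.0225
footR [0.547  0.1521] panel -0.008 0.0175
```

Request:
move_arm --increments '[[[0,0,30],0],[[0,0,45],0],[[0,0,45],0],[[-8,-40,10],0.14],[[-8,-44,0],0.14],[[-8,-44,0],0.14],[[-8,-44,0],0.14],[[-8,-44,0],0.14]]'

```text
clock: 9.4
tool_pos: [0.5192, -0.076, 0.2297]
orientation: [178.7, 1.9, -134.6]
force: [1.3, -0.5, -0.7]
opening: 0.035
```

Request:
move_arm --increments '[[[-8,-44,0],0.14],[[-8,-44,0],0.14],[[-8,-44,0],0.14],[[-8,-44,0],0.14],[[-6,-40,0],0.14],[[-5,-30,0],0.1],[[0,0,0],0],[[0,0,0],0]]' --jaw 0.2

```text
clock: 10.2
tool_pos: [0.4739, -0.3241, 0.2302]
orientation: [178.7, 2.0, -89.1]
force: [0.9, -0.3, 0.8]
opening: 0.0526
```

```bash
python3 - <<'E'
from h import *
import pickle
w=ctrl.snapshot("wrist");t=ctrl.snapshot("top");o=ctrl.get_obs(); save("w7",w);save("t7",t);pickle.dump((w,o,t),open("w7.pkl","wb"))
print(o["tool_pos"],o["orientation"],o["joint_pos"],o["opening"],o["force"])
E
```

```text
[ 0.47414132 -0.32319904  0.23034931] [178.74633072   1.9516976  -89.06519725] [-15.81124043  12.28622958  -9.69891119  -1.60604925 -69.78555483
  17.34566749] 0.052557358124047014 [-0.97139289 -1.0024012   0.0622474 ]
```

View pics/w7.png

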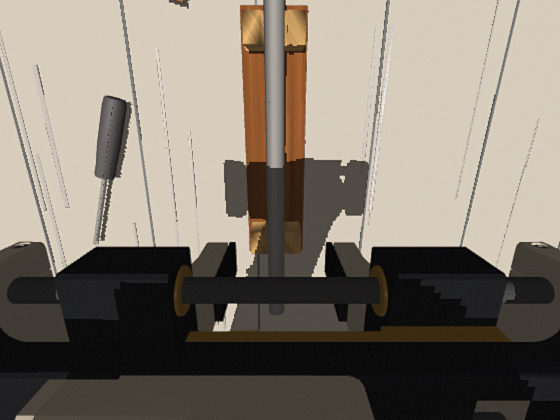

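View pics/t7.png

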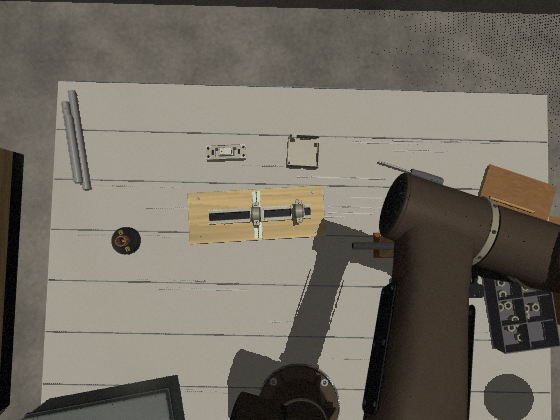

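```bash
python3 - <<'E'
from h import *
import pickle
s,o,t=pickle.load(open("w7.pkl","rb"))
g=cv2.cvtColor(s["color"],cv2.COLOR_RGB2GRAY); h=cv2.cvtColor(s["color"],cv2.COLOR_RGB2HSV)
for v in (60,100,150,200,225,265): print(v,g[v,262:292],h[v,262:292,1])
print(g[296:324,272:284].mean(1).round())
print(proj(s,o["tool_pos"]),-s["R"].T@s["t"])
save("t7c",t,(230,180,350,245),6)
E
```

```text
60 [105 100  75  93 113 124 132 144 153 164 167 169 167 165 160 152 147 138
 131 119 107  92  47  30  50 103 105 101  97 100] [178 178 112   8  13  14  17  17  15  20  18  13  16  18  19  18  19  23
  21  21  16  21  54 176 186 177 176 176 182 176]
100 [105 102  98  75 105 117 130 138 148 161 166 166 165 163 159 153 148 141
 132 120 107  89  42  54 114 108 102  99 101  98] [175 185 175  68   5  13  21  21  22  17  17  15  17  17  20  19  20  17
  19  22  19  19  60 187 177 177 175 180 173 177]
150 [103 104 105 100  80 110 123 137 144 155 162 167 167 165 160 150 145 141
 135 118 102  85  61 113 119 113 106 101  95  92] [178 176 181 169  67  11  14  18  17  18  14  15  18  17  16  18  19  19
  22  21  20   9 123 180 175 177 182 175 174 177]
200 [34 37 38 35 38 46 50 55 54 57 61 61 58 58 59 57 55 53 53 53 51 48 39 35
 34 38 34 34 32 30] [167 178 167 183 142  47  15  27  14  13  20  16   9  17  17  26  13  14
  19  23  15  26 117 181 195 172 189 173 172 176]
225 [107  97  95  57  51  54  49  52  52  56  61  60  59  58  58  58  56  54
  55  50  53  51  53  59  55  59  61  62  63  62] [138 140 139 136 137  75  20  14  24   9  24  16  17  13  13  21  18  14
  22  15  19  24  96 134 147 129 132 139 136 134]
265 [76 75 78 76 77 74 54 50 51 53 55 58 59 60 58 56 57 55 54 52 49 49 62 76
 77 75 76 76 77 75] [35 45 40 38 40 42 27 15 19 23 13 17 21 25 17 13 17 22 18 15 25 30 38 35
 41 38 41 38 35 38]
[28. 27. 28. 27. 26. 26. 24. 32. 55. 55. 54. 54. 54. 53. 54. 54. 55. 56.
 62. 70. 77. 77. 76. 77. 76. 76. 77. 77.]
(np.float64(280.50651434669174), np.float64(258.072574019648)) [ 0.4790873  -0.40754531  0.38542707]
```

View pics/t7c.png

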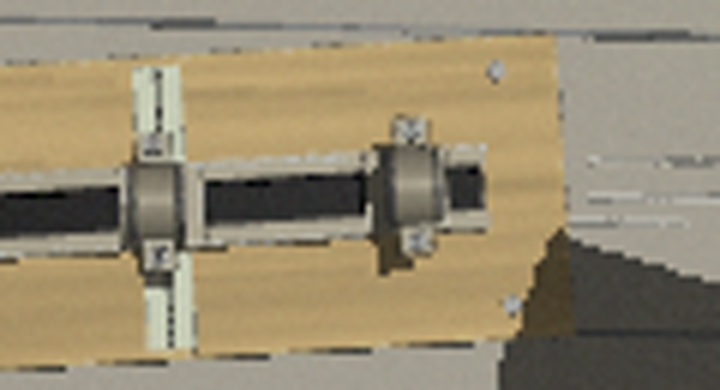

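```bash
python3 - <<'E'
from m import *
s,o,t=pickle.load(open("w7.pkl","rb"))
for p in [(274.3,60),(274.8,100),(275.2,150),(275.4,200),(275.8,265)]: print(onz(s,p,.05))
print("tip top edge",onz(s,(276,314),.0605),"low",onz(s,(276,314),.05))
E
```

```text
[ 0.47851524 -0.45551329  0.05      ]
[ 0.47761789 -0.41656889  0.05      ]
[ 0.47664259 -0.36311928  0.05      ]
[ 0.47579598 -0.30352117  0.05      ]
[ 0.4743559  -0.21497415  0.05      ]
tip top edge [ 0.47343011 -0.14658742  0.0605    ] low [ 0.47324729 -0.13815458  0.05      ]
```

Request:
move_arm --increments '[[[1,-16,-20],0],[[1,-15,-40],0],[[0,0,-45],0],[[0,0,-45],0],[[0,0,-28],0],[[0,0,-12],0],[[0,0,0],0],[[0,0,0],0]]'

```text
clock: 11.1
tool_pos: [0.4817, -0.3482, 0.0403]
orientation: [179.3, 1.7, -88.7]
force: [0.1, -0.3, 0.7]
opening: 0.0524
```

Request:
move_arm --increments '[[[-5,-5,-5],-0.005],[[0,0,-4],0],[[0,0,0],0],[[0,0,0],0],[[0,0,0],0],[[0,0,0],0],[[0,0,0],0],[[0,0,0],0]]'

```text
clock: 11.9
tool_pos: [0.4799, -0.355, 0.0368]
orientation: [179.9, 1.5, -89.0]
force: [-0.7, 0.2, -0.3]
opening: 0.0526
```

Request:
move_arm --increments '[[[-4,1,-8],0],[[0,0,0],0],[[0,0,0],0],[[0,0,0],0],[[0,0,0],0],[[0,0,0],0],[[0,0,0],0],[[0,0,0],0]]' --jaw -1

```text
clock: 12.7
tool_pos: [0.4767, -0.3539, 0.0278]
orientation: [180.0, 1.4, -88.9]
force: [0.7, 1.1, -0.7]
opening: 0.0205
```

Request:
move_arm --increments '[[[0,0,0],0],[[0,0,0],0],[[0,0,0],0],[[0,0,0],0],[[0,0,0],0],[[0,0,0],0],[[0,0,0],0],[[0,0,0],0]]'

```text
clock: 13.5
tool_pos: [0.4767, -0.3539, 0.0278]
orientation: [180.0, 1.4, -88.9]
force: [1.0, 0.7, -1.2]
opening: 0.0201
```

Request:
move_arm --increments '[[[0,0,15],0],[[0,0,20],0],[[0,0,25],0],[[20,20,5],0.01],[[25,25,0],0.015],[[25,25,0],0.015],[[20,25,0],0.015],[[0,0,0],0]]'

```text
clock: 14.3
tool_pos: [0.5609, -0.2534, 0.0896]
orientation: [179.2, 1.9, -86.1]
force: [-0.9, 0.0, -4.0]
opening: 0.0202
```

```bash
python3 - <<'E'
from h import *
import pickle
w=ctrl.snapshot("wrist");t=ctrl.snapshot("top");c=ctrl.snapshot("scene");o=ctrl.get_obs(); save("w8",w);save("t8",t);save("c8",c,(150,60,350,260),3);pickle.dump((w,o,t,c),open("w8.pkl","wb"))
print(o["tool_pos"],o["orientation"],o["joint_pos"],o["opening"],o["force"],o["moment"])
E
```

```text
[ 0.55834045 -0.2557792   0.08947609] [179.06362133   1.89439495 -86.29082105] [ -7.50909665  22.60652465 -14.76599881  -2.07318905 -53.93287033
  12.47348967] 0.020201012788766477 [ 0.22713436 -0.78309777 -5.50270809] [-0.18839591  0.13869909 -0.05171689]
```

View pics/w8.png

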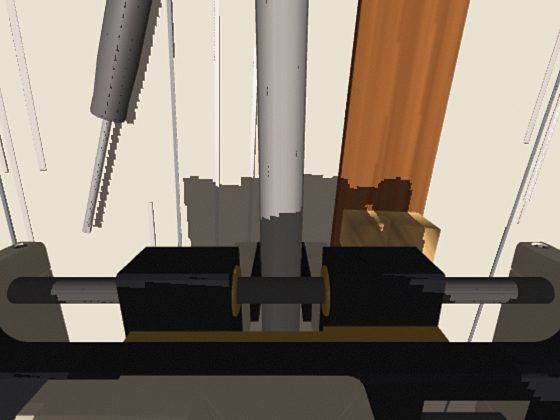

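View pics/t8.png

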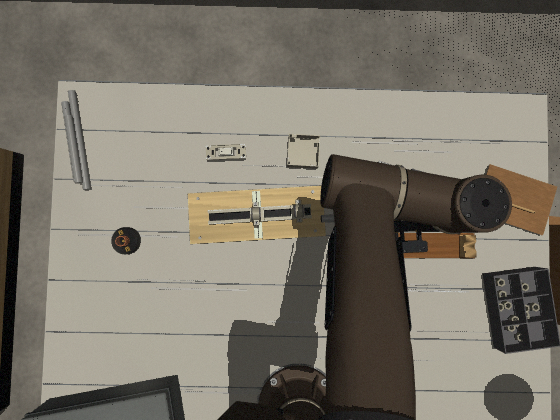

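View pics/c8.png

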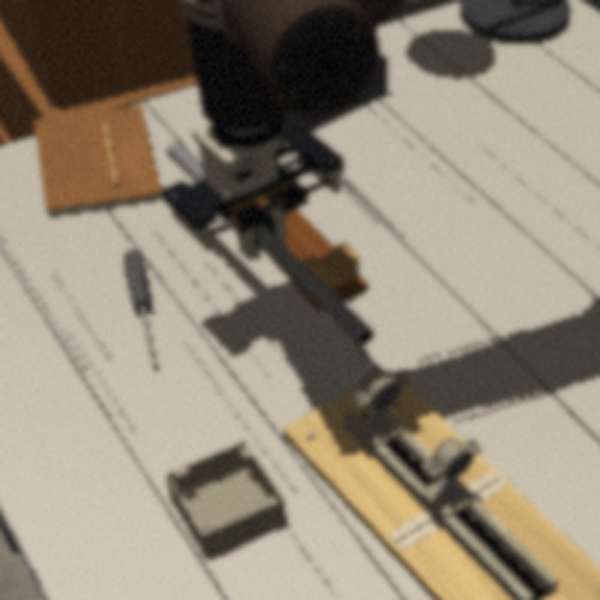

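Request:
move_arm --increments '[[[16,0,-4],0.01],[[14,0,-4],0.01],[[3,0,-3],0],[[0,0,0],0],[[0,0,0],0],[[0,0,0],0],[[0,0,0],0],[[0,0,0],0]]'

```text
clock: 15.25
tool_pos: [0.5894, -0.2586, 0.0763]
orientation: [178.8, 2.0, -85.4]
force: [0.0, 0.3, -3.7]
opening: 0.0198
```

```bash
python3 - <<'E'
from h import *
import pickle
t=ctrl.snapshot("top");c=ctrl.snapshot("scene");o=ctrl.get_obs(); save("t9",t,(225,180,345,240),6);save("c9",c,(240,140,340,240),6);pickle.dump((o,t,c),open("w9.pkl","wb"))
print(o["tool_pos"],o["orientation"],o["joint_pos"],o["opening"],o["force"],o["moment"])
E
```

```text
[ 0.58948957 -0.25861856  0.07637616] [178.83977465   1.96795609 -85.39076549] [ -7.39716023  25.91848856 -11.27518457  -2.07086215 -54.36888501
  13.25577289] 0.019903040545789667 [-0.09532418  0.27018626 -4.11565321] [-0.11988004 -0.00391459 -0.02053665]
```

View pics/t9.png

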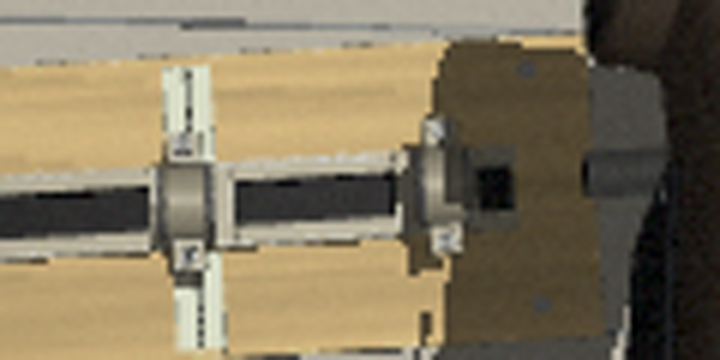

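View pics/c9.png

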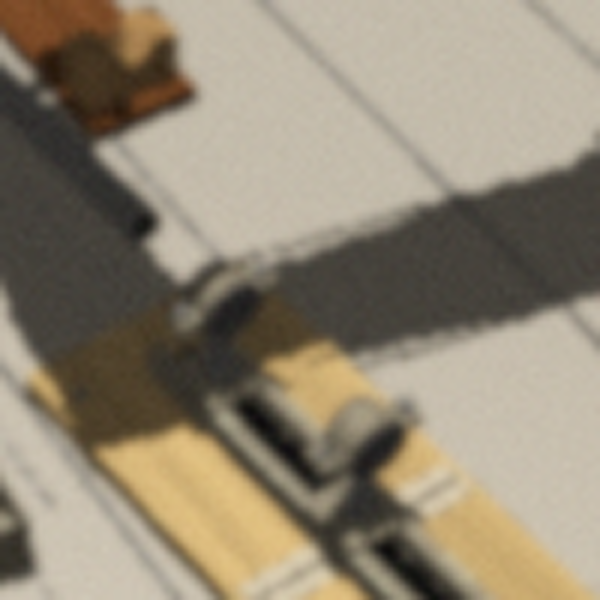

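```bash
python3 - <<'E'
from m import *
o,t,c=pickle.load(open("w9.pkl","rb"))
g=cv2.cvtColor(t["color"],cv2.COLOR_RGB2GRAY)
np.set_printoptions(linewidth=200)
print(g[200:222,318:340])
im=cv2.convertScaleAbs(t["color"][180:240,255:345,::-1],alpha=2.2,beta=0)
cv2.imwrite("pics/t9b.png",cv2.resize(im,None,fx=8.8,fy=8.8,interpolation=cv2.INTER_CUBIC))
E
```

```text
[[73 76 75 72 75 68 71 71 67 70 75 73 70 74 73 73 75 70 18 12 22 23]
 [71 75 75 70 73 69 70 70 74 69 73 77 69 71 73 72 73 73 22 23 26 23]
 [70 74 71 74 71 70 71 73 68 69 71 68 73 71 69 71 73 75 30 26 18 26]
 [68 70 74 72 69 75 75 73 71 73 72 75 71 73 72 71 73 67 36 17 27 17]
 [74 71 74 69 76 73 70 67 71 72 72 72 70 64 62 62 62 58 43 22 20 22]
 [76 71 72 74 60 54 55 54 48 48 53 48 50 47 50 50 49 48 35 20 26 22]
 [76 77 73 73 45 51 53 51 52 51 53 52 54 50 55 56 57 54 40 19 13 29]
 [76 73 74 73 13 58 57 60 58 57 55 56 58 56 62 60 61 58 17 22 11 23]
 [73 72 75 71  3 65 62 60 60 66 57 63 64 61 65 63 62 47 24 28 21 27]
 [70 69 68 67  9 61 57 59 62 61 61 55 60 57 61 53 58 23 17 23 19 29]
 [64 65 65 65 19 54 53 56 57 56 54 56 51 52 52 50 45 33 14 23 18 26]
 [69 64 66 65 35 52 55 49 50 50 50 53 54 49 51 52 30 40 14 21 17 26]
 [70 70 72 72 45 47 55 52 49 51 49 61 59 65 58 57 15 69 15 25 19 18]
 [73 74 72 69 75 75 67 69 72 72 71 74 74 75 74 58 15 45 22 25 13 29]
 [76 72 73 75 72 70 63 72 71 73 74 72 70 72 71 30 11  9 16 24 16 21]
 [69 68 70 71 71 70 70 71 70 71 73 70 73 68 54 14  7 10 20 29 23 25]
 [72 74 71 68 71 73 71 76 75 73 75 71 74 75 25  8 11 12 24 26 17 23]
 [72 72 73 70 72 71 72 69 75 75 72 72 71 73 17 15 12  4 23 23 22 18]
 [73 72 72 70 69 70 72 71 75 73 73 72 74 57 18  8 15 13 25 15 22 21]
 [70 70 68 68 69 71 70 74 72 74 70 71 72 26  2  2  8 15 18 19 27 24]
 [68 68 70 69 70 69 71 71 73 73 70 74 72 18 15 17  8 14 26  0 21 19]
 [69 68 72 71 69 71 75 68 71 69 69 69 58  3  9  6 11 13 21 22 18 23]]
```

View pics/t9b.png

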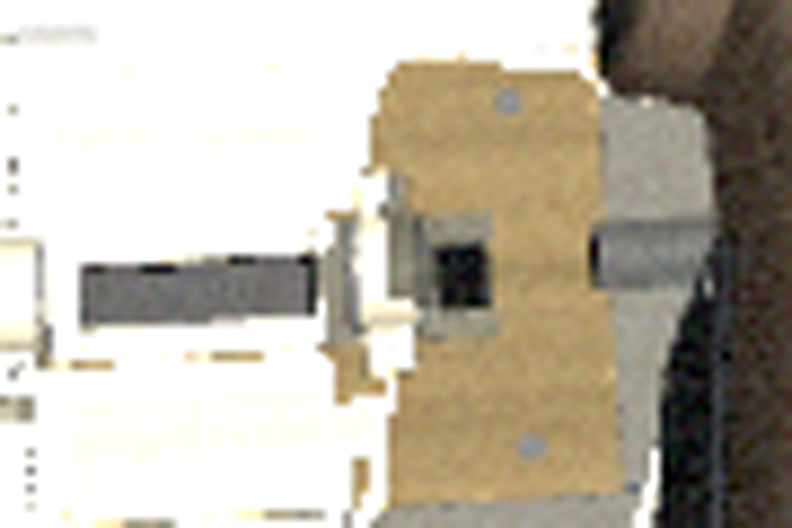

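```bash
python3 - <<'E'
from m import *
o,t,c=pickle.load(open("w9.pkl","rb"))
rep(t,"tip",(322.,208.7),.1005);rep(t,"tube",(324,208.6),.1005);rep(t,"tube",(333,208.03),.1005)
f=lambda x,y:((x+.5)/6+225-.5,(y+.5)/6+180-.5)
for p in [(436,130),(447,240),(185,143),(190,255)]: rep(t,"scr",f(*p),.1085)
# refined: grey-light screws patches
g=cv2.cvtColor(t["color"],cv2.COLOR_RGB2GRAY)
np.set_printoptions(linewidth=220)
print(g[198:224,250:262].T);print(g[196:224,292:304].T)
E
```

```text
tip [ 0.573  -0.0473] panel 0.0012 -0.1833
tube [ 0.5734 -0.0528] panel 0.0012 -0.1889
tube [ 0.5756 -0.0776] panel 0.0012 -0.2137
scr [0.5914 0.0216] panel 0.0253 -0.1162
scr [0.5415 0.0156] panel -0.0249 -0.118
scr [0.5828 0.1356] panel 0.0263 -0.0019
scr [0.532 0.132] panel -0.0246 -0.0012
[[177 179 178 181 183 183 180 178 178 140 186 186 185 183 193 188 134 131 144 124 119 100  98  69 180 170]
 [180 176 180 182 182 182 180 179 176 107  95 102 109  84  92 101  86  75  76  69  63  66  69 104 178 171]
 [181 145 147 146 190 155 117 111  72  81  96 103 113 118 128 103  94 107 100  80  73  50  67  58  75 171]
 [217 216 216 215 184 174 176 172 172  80 116 127 135 146 161 176 150 139 129 116 106  85  88  70  68  68]
 [216 215 217 214 188 168 175  88 187  80 116 130 136 147 165 177 155 137 126 122 103  91 190 176 173 175]
 [215 214 216 213 129 140 143  99 185  97 116 128 135 146 163 175 152 140 130 116 106  89 186 148 167 167]
 [ 56  74 135  77 152 161 169  79 186  95 119 130 137 145 164 172 154 139 126 119 107  83 187 109  64 110]
 [215 216 218 215 189 177 177 177 186  97 116 131 136 146
[... 1159 characters left out ...]
 104  71]
 [ 67  68  73 105 118 151 155  60  60 112 122 134 141 158 175 163 140 131 122 109  95 110 179 145 181 145 148  73]
 [ 71  72  70  69  61  61  67  67  55  55  57  57  58  61  63  65  61  61 122 108  95 110 161 114 151 115 116 175]
 [ 71  75  72  70  67  72  65  62  52  50  56  57  61  61  66  65  61  58 120 107  94 148 142 176 182 150  63  72]
 [ 70  73  74  78  63  64  67  62  60  56  54  58  58  62  68  62  61  61 123 108  95 147 179 176 140 174  60  70]
 [ 68  69  72  76  74  71  75  73  52  37  41  46  47  51  54  47  48  50  50  91  76  50  63  70  63  80  74  73]
 [ 68  72  73  74  77  74  70  71  60  66  58  53  50  53  52  47  47  47  42  65  61  65  59  71  69  71  70  71]]
```

Request:
move_arm --increments '[[[-1,10,0],0.004],[[-1,12,0],0],[[-1,12,0],0],[[-1,8,0],0],[[0,0,0],0],[[0,0,0],0],[[0,0,0],0],[[0,0,0],0]]'

```text
clock: 16.15
tool_pos: [0.5853, -0.212, 0.0773]
orientation: [178.9, 2.0, -85.0]
force: [-0.1, -0.1, -6.1]
opening: 0.0198
```

```bash
cat > ax.py <<'E'
from m import *
def ax(o):
    p=np.array(o["tool_pos"]);r,pt,yw=np.radians(o["orientation"])
    import math
    Rz=np.array([[math.cos(yw),-math.sin(yw),0],[math.sin(yw),math.cos(yw),0],[0,0,1]])
    Ry=np.array([[math.cos(pt),0,math.sin(pt)],[0,1,0],[-math.sin(pt),0,math.cos(pt)]])
    Rx=np.array([[1,0,0],[0,math.cos(r),-math.sin(r)],[0,math.sin(r),math.cos(r)]])
    R=Rz@Ry@Rx
    # grasp: roll180 pitch1.4 yaw-88.9 conduit dir yaw 1.05 level
    def Rm(r,pt,yw):
        r,pt,yw=np.radians([r,pt,yw]);from scipy.spatial.transform import Rotation as Q
        return Q.from_euler("xyz",[r,pt,yw]).as_matrix()
    R0=Rm(180,1.4,-88.9);b=np.radians(1.05)
    d0=np.array([-np.sin(b),np.cos(b),0]); P0=np.array([.4767,-.3539,.0278]); ctr0=np.array([.4766,-.3530,.050])
    d=R@R0.T@d0; ctr=p+R@R0.T@(ctr0-P0); tip=ctr+.21*d
    cen=np.array([.5565,.1364]);
    for n,s in (("fix",-.120),("far",-.002)):
        B=np.r_[cen+s*yd,.1]; k=((B-ctr)[:2]@d[:2])/(d[:2]@d[:2]); q=ctr+k*d-B
        print(n,"axis err x,z mm",(1000*np.r_[xd@q[:2],q[2]]).round(2))
    print("tip panel-y mm",(1000*yd@(tip[:2]-cen)).round(1),"stick-out",(1000*(yd@(tip[:2]-cen)+.002-.012)).round(1),"tilt deg",np.degrees(np.arcsin(d[2])).round(2),"yaw",np.degrees(np.arctan2(-d[0],d[1])).round(2))
    print(o["clock"],p.round(4),o["orientation"].round(2),"F",o["force"].round(1),"M",o["moment"].round(2),o["opening"])
if __name__=="__main__": ax(ctrl.get_obs())
E
python3 ax.py; python3 - <<'E'
from h import *
import pickle
t=ctrl.snapshot("top");c=ctrl.snapshot("scene");save("t10",t,(255,180,345,240),8.8);save("c10",c,(240,160,330,230),8.8);pickle.dump((t,c),open("w10.pkl","wb"))
E
```

```text
fix axis err x,z mm [-0.66  1.68]
far axis err x,z mm [-0.9   2.82]
tip panel-y mm -138.9 stick-out -148.9 tilt deg 0.55 yaw 4.94
16.15 [ 0.5853 -0.212   0.0773] [178.91   1.96 -85.04] F [-0.1 -0.1 -6.1] M [-0.17 -0.04 -0.05] 0.019826235530253016
```

View pics/c10.png

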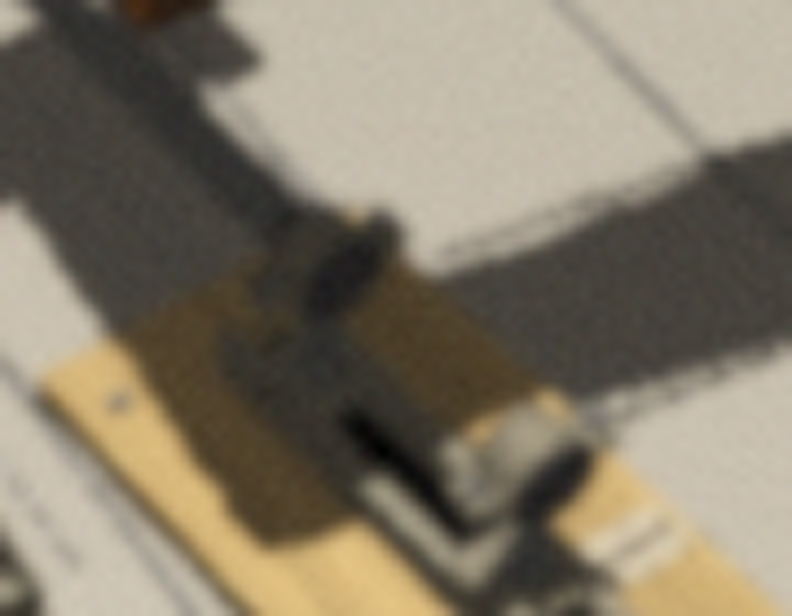

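View pics/t10.png

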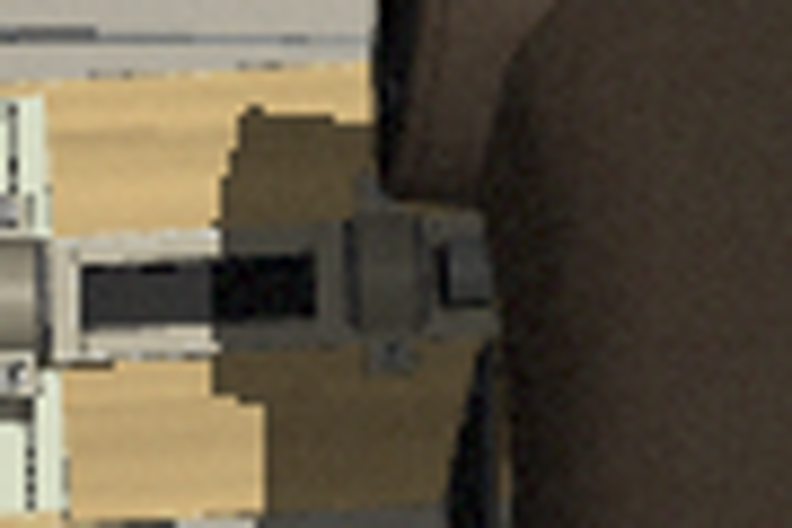

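```bash
python3 - <<'E'
from m import *
t,c=pickle.load(open("w10.pkl","rb"))
g=cv2.cvtColor(t["color"],cv2.COLOR_RGB2GRAY)
np.set_printoptions(linewidth=220)
print(g[198:226,294:312].T)
im=cv2.convertScaleAbs(t["color"][195:228,285:318,::-1],alpha=2.8,beta=0)
cv2.imwrite("pics/t10b.png",cv2.resize(im,None,fx=18,fy=18,interpolation=cv2.INTER_NEAREST))
E
```

```text
[[70 72 70 73 74 71 70 26 34 38 31 36 38 46 44 43 51 49 47 69 68 71 69 70 68 74 73 68]
 [71 70 61 60 63 66 55 50 42 46 40 39 47 42 40 38 34 39 31 49 67 72 69 67 71 73 73 67]
 [69 57 65 60 65 66 56 52 55 57 59 62 63 65 60 59 55 52 54 50 62 60 59 55 59 68 71 71]
 [58 64 60 64 64 71 57 52 59 57 57 58 65 64 60 57 56 57 50 56 67 71 65 69 66 72 73 68]
 [ 3  8 20 28 56 61 53 54 55 56 62 57 65 64 61 58 57 53 53 58 63 64 64 57 65 71 72 69]
 [18 23 25 24 36 68 54 48 54 55 55 56 65 63 62 59 54 56 52 56 64 38 52 55 62 71 74 68]
 [31 36 29 27 18 67 49 53 54 57 57 59 64 66 60 59 56 56 55 62 58 59 67 60 59 74 76 67]
 [39 38 27 21 23 66 59 54 53 56 56 59 65 66 59 55 57 57 53 58 66 66 57 67 56 71 71 71]
 [29 33 31 27 26 62 50 37 36 37 45 47 51 51 45 51 52 46 46 47 63 65 55 61 69 68 73 68]
 [38 37 34 28 27 54 64 68 59 50 50 51 55 42 43 43 46 43 49 67 63 69 66 69 69 70 72 65]
 [40 35 35 26 24 54 72 53 59 60 28 31 36 39 36 51 51 67 68 70 52 69 69 68 72 72 68 68]
 [48 33 33 30 25 45 70 67 67 44 23 13  9  6  5  7 19 54 68 68 63 68 69 68 71 73 72 67]
 [41 34 37 33 27 46 64 64 62 52 52 59 68 59 51 49 28 53 65 67 67 71 67 71 70 74 71 67]
 [37 33 33 25 27 34 65 68 58 53 58 57 63 59 50 50 29 60 67 65 73 70 68 69 72 70 68 65]
 [40 38 32 32 28 37 68 64 63 51 57 59 60 62 53 49 25 67 66 69 70 70 66 67 58 51 34 17]
 [39 32 26 23 22 21 52 63 56 48 54 60 64 56 52 49 20 67 68 65 64 55 21 11 16 20 26  6]
 [23 21 25 29 27 19 25 26 21 30 39 38 54 53 52 52 34 66 66 63 47 22 25 28 31 30 29 32]
 [28 27 30 17 22 26 22 20 21 27 21 23 24 22 29 31 46 41 54 59 41 35 42 27 24 39 40 36]]
```

View pics/t10b.png

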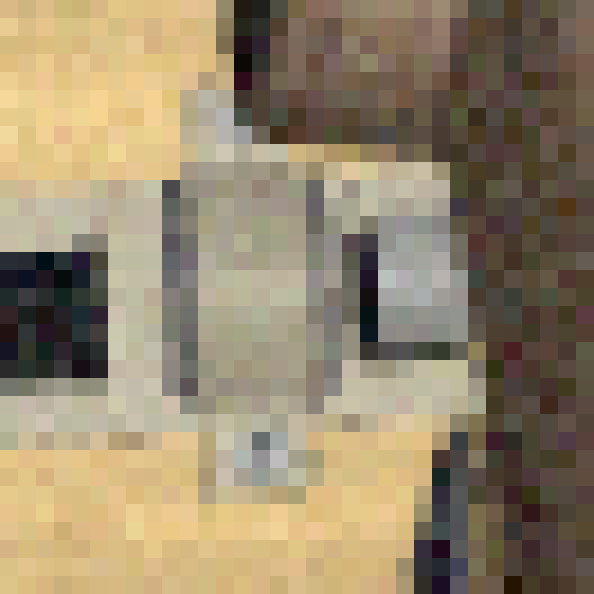

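Request:
move_arm --increments '[[[0,0,-2],0],[[0,0,0],0],[[-1,6,0],0],[[0,6,0],0],[[-1,6,0],0],[[0,0,0],0],[[0,0,0],0],[[0,0,0],0]]'

```text
clock: 17.05
tool_pos: [0.5829, -0.1927, 0.0748]
orientation: [178.9, 2.0, -85.1]
force: [-0.1, 0.1, -4.0]
opening: 0.0201
```

```bash
python3 ax.py
```

```text
fix axis err x,z mm [-1.26 -0.93]
far axis err x,z mm [-1.4   0.23]
tip panel-y mm -119.5 stick-out -129.5 tilt deg 0.56 yaw 4.89
17.05 [ 0.5829 -0.1927  0.0748] [178.89   1.96 -85.09] F [-0.1  0.1 -4. ] M [-0.15 -0.02  0.01] 0.02013289911252835
```

Request:
move_arm --increments '[[[0,10,0],0],[[-1,12,0],0],[[-1,12,0],0],[[-1,12,0],0],[[-1,10,0],0],[[-1,8,0],0],[[0,0,0],0],[[0,0,0],0]]'

```text
clock: 17.85
tool_pos: [0.5774, -0.1223, 0.0752]
orientation: [178.9, 2.0, -85.0]
force: [0.7, -0.9, -4.5]
opening: 0.0204
```

```bash
python3 ax.py;  python3 - <<'E'
from h import *
import pickle
t=ctrl.snapshot("top");c=ctrl.snapshot("scene");save("t11",t,(225,180,325,245),8);save("c11",c,(250,160,340,230),8.8);pickle.dump((t,c),open("w11.pkl","wb"))
E
```

```text
fix axis err x,z mm [-0.93 -1.26]
far axis err x,z mm [-1.24 -0.1 ]
tip panel-y mm -48.8 stick-out -58.8 tilt deg 0.57 yaw 4.97
17.85 [ 0.5774 -0.1223  0.0752] [178.92   1.97 -85.01] F [ 0.7 -0.9 -4.5] M [-0.17 -0.03  0.03] 0.020427226431119133
```

View pics/c11.png

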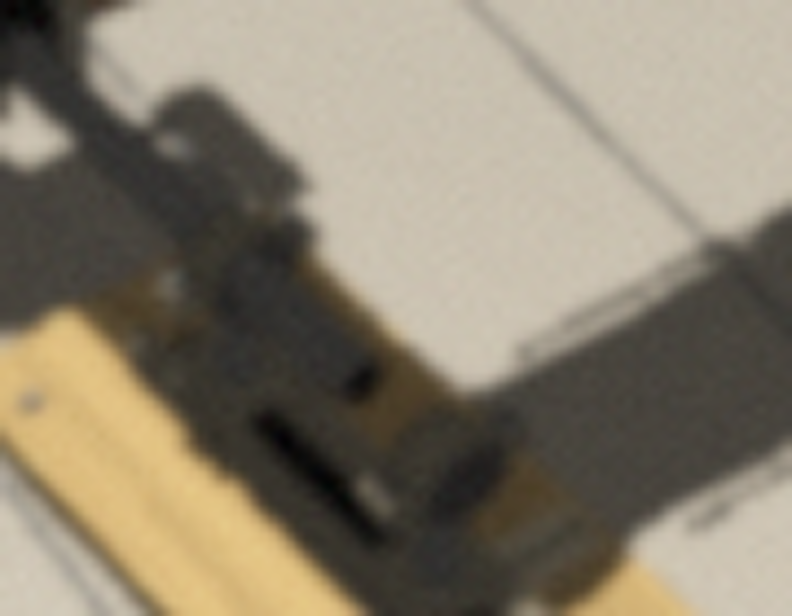

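View pics/t11.png

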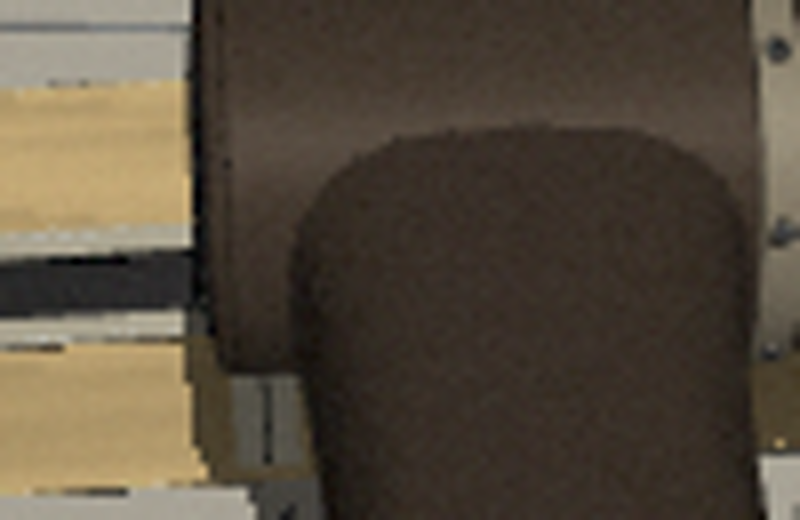

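Request:
move_arm --increments '[[[0,0,1],-0.003],[[0,8,0],0],[[-1,8,0],0],[[0,6,0],0],[[0,0,0],0],[[0,0,0],0],[[0,0,0],0],[[0,0,0],0]]'

```text
clock: 18.75
tool_pos: [0.5763, -0.0997, 0.076]
orientation: [178.9, 2.0, -85.3]
force: [-0.2, -0.2, -4.3]
opening: 0.0198
```

```bash
python3 ax.py;  python3 - <<'E'
from h import *
import pickle
c=ctrl.snapshot("scene");w=ctrl.snapshot("wrist");save("w12",w);pickle.dump((w,c),open("w12.pkl","wb"))
im=cv2.convertScaleAbs(c["color"][160:240,260:340,::-1],alpha=2.5,beta=0)
cv2.imwrite("pics/c12.png",cv2.resize(im,None,fx=7.5,fy=7.5,interpolation=cv2.INTER_CUBIC))
E
```

```text
fix axis err x,z mm [ 0.5  -0.67]
far axis err x,z mm [0.82 0.49]
tip panel-y mm -26.2 stick-out -36.2 tilt deg 0.56 yaw 4.66
18.75 [ 0.5763 -0.0997  0.076 ] [178.91   1.96 -85.31] F [-0.2 -0.2 -4.3] M [-0.12  0.03 -0.06] 0.01984196500140464
```

View pics/c12.png

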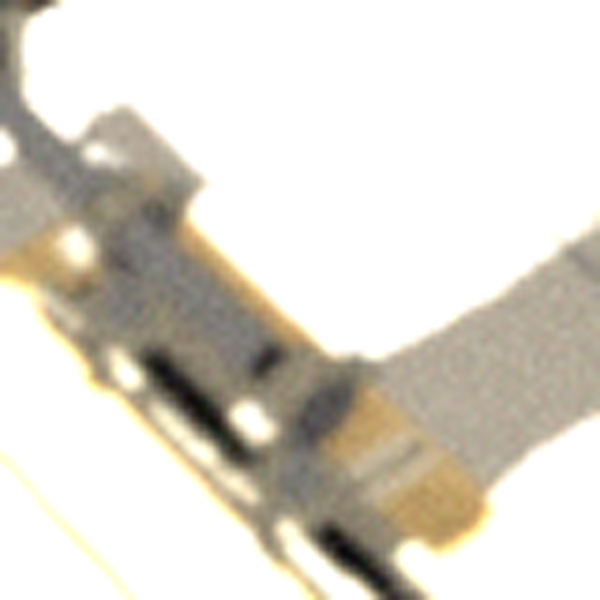

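View pics/w12.png

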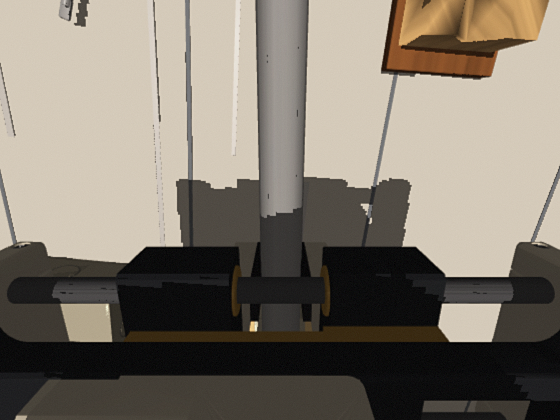

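Request:
move_arm --increments '[[[-1,8,0],0],[[-1,8,0],0],[[-1,8,0],0],[[0,6,0],0],[[0,0,0],0],[[0,0,0],0],[[0,0,0],0],[[0,0,0],0]]'

```text
clock: 19.65
tool_pos: [0.573, -0.0667, 0.0761]
orientation: [178.9, 2.0, -85.3]
force: [-0.0, -0.4, -4.4]
opening: 0.0201
```

```bash
python3 ax.py;  python3 - <<'E'
from h import *
import pickle
c=ctrl.snapshot("scene")
im=cv2.convertScaleAbs(c["color"][160:240,260:340,::-1],alpha=2.5,beta=0)
cv2.imwrite("pics/c13.png",cv2.resize(im,None,fx=7.5,fy=7.5,interpolation=cv2.INTER_CUBIC))
E
```

```text
fix axis err x,z mm [-0.12 -0.88]
far axis err x,z mm [0.16 0.28]
tip panel-y mm 6.9 stick-out -3.1 tilt deg 0.56 yaw 4.68
19.65 [ 0.573  -0.0667  0.0761] [178.92   1.97 -85.29] F [-0.  -0.4 -4.4] M [-0.12  0.    0.01] 0.02005963705671536
```

View pics/c13.png

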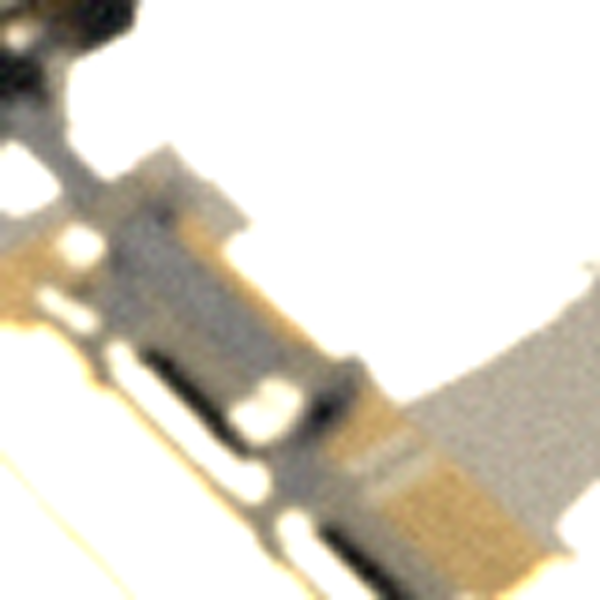

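Request:
move_arm --increments '[[[-1,8,0],0],[[-1,8,0],0],[[0,6,0],0],[[0,3,0],0],[[0,0,0],0],[[0,0,0],0],[[0,0,0],0],[[0,0,0],0]]'

```text
clock: 20.5
tool_pos: [0.5707, -0.0396, 0.0761]
orientation: [178.9, 2.0, -85.3]
force: [0.2, -0.7, -4.3]
opening: 0.02
```

```bash
python3 ax.py;  python3 - <<'E'
from h import *
import pickle
c=ctrl.snapshot("scene");t=ctrl.snapshot("top");save("t14",t,(200,170,330,250),6)
pickle.dump((t,c),open("w14.pkl","wb"))
im=cv2.convertScaleAbs(c["color"][160:240,260:340,::-1],alpha=2.,beta=0)
cv2.imwrite("pics/c14.png",cv2.resize(im,None,fx=7.5,fy=7.5,interpolation=cv2.INTER_CUBIC))
E
```

```text
fix axis err x,z mm [-0.12 -1.15]
far axis err x,z mm [0.19 0.01]
tip panel-y mm 34.1 stick-out 24.1 tilt deg 0.57 yaw 4.67
20.5 [ 0.5707 -0.0396  0.0761] [178.92   1.97 -85.31] F [ 0.2 -0.7 -4.3] M [-0.12  0.01  0.01] 0.020022210326692165
```

View pics/c14.png

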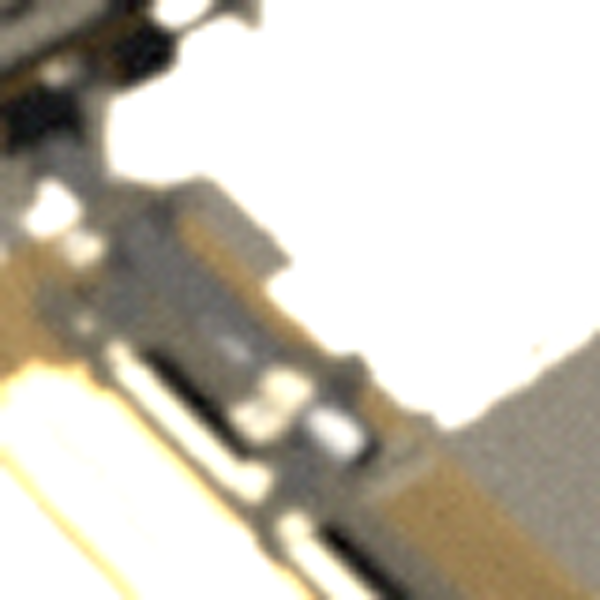

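View pics/t14.png

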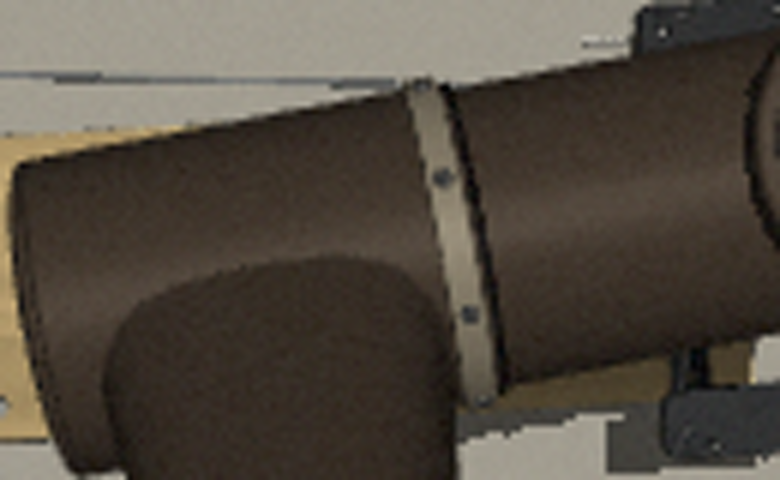

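Request:
move_arm --increments '[[[0,0,1],0],[[0,0,0],0],[[0,0,0],0],[[0,0,0],0],[[0,0,0],0],[[0,0,0],0],[[0,0,0],0],[[0,0,0],0]]'

```text
clock: 21.4
tool_pos: [0.5707, -0.04, 0.0772]
orientation: [178.9, 2.0, -85.4]
force: [-0.0, -0.1, -4.2]
opening: 0.0203
```

```bash
python3 ax.py;  python3 - <<'E'
from m import *
c=ctrl.snapshot("scene");save("c15f",c)
cen=np.array([.5565,.1364])
k=10;x0,y0=280,195
im=cv2.resize(cv2.convertScaleAbs(c["color"][y0:y0+50,x0:x0+60,::-1],alpha=1.7,beta=0),None,fx=k,fy=k,interpolation=cv2.INTER_CUBIC)
for s,col in ((-.014,(0,0,255)),(.010,(0,255,0)),(.030,(255,0,0)),(.035,(255,0,255)),(.040,(255,255,0))):
    u,v=proj(c,np.r_[cen+s*yd,.1]); print(s,u,v); cv2.circle(im,(int((u-x0+.5)*k),int((v-y0+.5)*k)),3,col,-1)
for s in (-.070,.070):
    pass
cv2.imwrite("pics/c15.png",im)
E
```

```text
fix axis err x,z mm [-0.12 -0.09]
far axis err x,z mm [0.28 1.07]
tip panel-y mm 33.7 stick-out 23.7 tilt deg 0.56 yaw 4.63
21.4 [ 0.5707 -0.04    0.0772] [178.91   1.96 -85.35] F [-0.  -0.1 -4.2] M [-0.2   0.02  0.06] 0.020264898397378255
-0.014 298.12953961451535 209.7770797035423
0.01 303.27420912147255 214.7566969746963
0.03 307.6473559019345 218.98954365373584
0.035 308.7531204743658 220.0598328832506
0.04 309.86394471199844 221.1350194528547
```

View pics/c15.png

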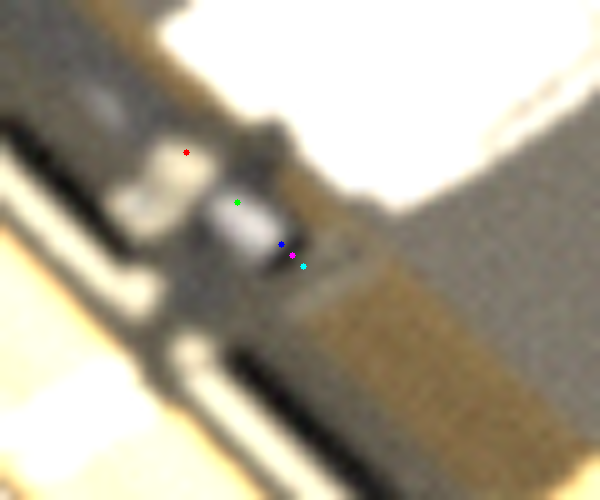

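View pics/c15f.png

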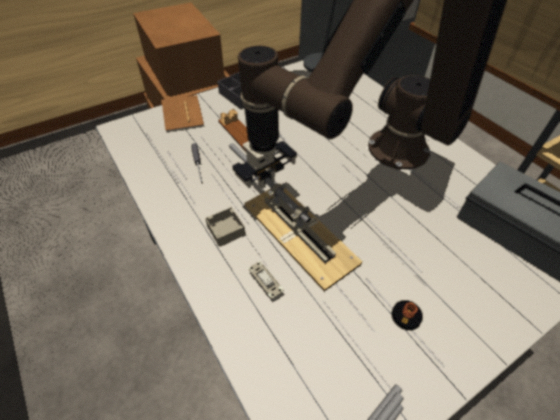

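Request:
move_arm --increments '[[[0,1.5,-0.5],0],[[0,0,0],0],[[0,0,0],0],[[0,0,0],0],[[0,0,0],0],[[0,0,0],0],[[0,0,0],0],[[0,0,0],0]]'

```text
clock: 22.25
tool_pos: [0.5707, -0.0384, 0.0766]
orientation: [178.9, 2.0, -85.3]
force: [0.2, -0.8, -4.4]
opening: 0.0199
```

```bash
python3 ax.py;  python3 - <<'E'
from m import *
c=ctrl.snapshot("scene");_,c12=pickle.load(open("w12.pkl","rb"))
k=8;x0,y0=280,195
f=lambda c,a:cv2.resize(cv2.convertScaleAbs(c["color"][y0:y0+60,x0:x0+48,::-1],alpha=a,beta=0),None,fx=k,fy=k,interpolation=cv2.INTER_CUBIC)
cv2.imwrite("pics/c16.png",np.hstack([f(c12,1.7),f(c,1.7)]))
E
```

```text
fix axis err x,z mm [-0.02 -0.7 ]
far axis err x,z mm [0.37 0.46]
tip panel-y mm 35.3 stick-out 25.3 tilt deg 0.56 yaw 4.63
22.25 [ 0.5707 -0.0384  0.0766] [178.91   1.96 -85.35] F [ 0.2 -0.8 -4.4] M [-0.09 -0.01  0.01] 0.019948207312505496
```

View pics/c16.png

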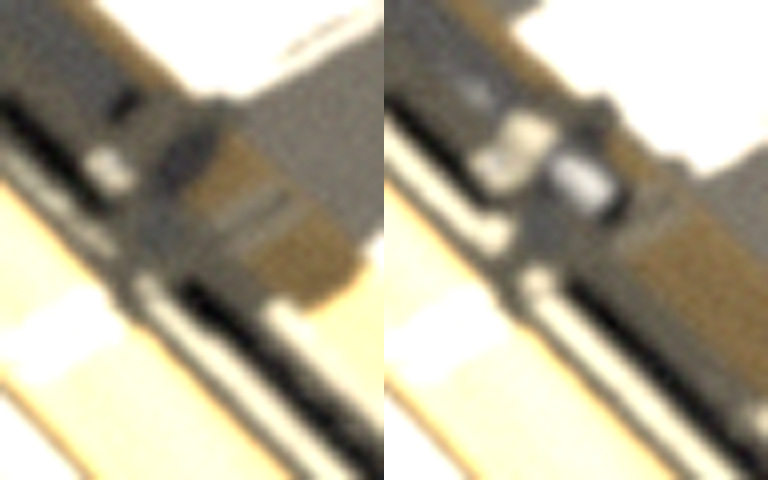

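```bash
python3 -c "
from plant import ctrl
print(ctrl.close_job())"
```

```text
the job is handed in; nothing more can be done
None
```

I slid the ring about 49 mm onto the pencil line. I then gripped the conduit at its middle, lifted it from the rest, and threaded it through the fixed ring and on through the sliding ring. The job was handed in at about 22 s, with the arm holding the conduit still.

**Last checks:**
- **Sliding ring:** the wrist camera put it about 0.5 mm past the line after release. It looked unmoved in the scene camera afterwards, but the arm hid it from the top camera at the end, so I did not re-measure it.
- **Stick-out:** about 25 mm from the tool pose. One step earlier the scene camera read about 1 mm less than the pose did, so it could be nearer 24 mm; both are inside 2 to 3 cm.
- **Fit in the bores:** by the tool pose, the conduit axis is within about 0.7 mm of both bore centres, against 3 mm of clearance. It is tipped up about 0.6° towards the sliding ring.
- **Weight:** the wrist force was about -4.4 N vertical, which is the conduit's own weight. Sideways force was under 1 N, so it is not leaning on the rings.
- **Bystanders:** nothing looked moved in the last full scene picture.

The top-camera readings for the sideways alignment at the fixed ring disagreed by up to about 1.7 mm. No sideways force showed at the end of any threading move.

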